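# Try the push latch of a new drawer box

## Task

The push latch of the wide wooden drawer box on the bench has just been fitted and needs a trial. Press the round release on top of the wide box so that its tray springs out, then push the tray back home until it clicks and stays shut by itself. Leave the tray of the narrow box beside it shut.

Things in the scene. Friction and masses are not known exactly. Their poses are not given: they have to be found in the camera images.
- wide_release_top (a point): Centre of the top of the round aluminium button (32 mm across) on the wide box, on its centre line, 127 mm behind the shut tray's front. It stands 12 mm above the box top, is sprung, goes 7 mm straight down (5 N) and frees the tray after 5 mm. The box is brown wood, 200 mm wide, 170 deep, top 73 mm above the bench, on a board screwed down. x points from the tray front into the box, z up.
- wide_tray_front (a point): Centre of the outer front face of the wide box's tray; it moves with the tray. A flat pale wooden plate without handle, 194 mm wide, 50 mm high, 16 to 66 mm above the bench, the bench clear in front of it. x points into the box (the way to push it home), y along the face, z up.
- wide_tray (a joint): How far the wide tray is out, m: 0 latched shut (4 mm gap behind its front plate), 0.045 fully sprung out. A spring drives it out (1.5 N when out, 4 N shut). To latch, push it 1 to 3.5 mm past shut (-0.001 to -0.0035, where it stops hard), about 10 N; let go, it settles near 0 and stays. Passing the latch moves the button down 4 mm and up again.
- narrow_tray (a joint): How far the tray of the narrow box is out, m: 0 latched shut, 0.045 fully out; it must stay shut. This box is 120 mm wide, otherwise like the wide one, with its own button; it stands at the left or right of the wide one, 20 mm or more away.
Not all that is in view belongs to the job. What is shaped like the part that bears narrow_tray but black, red or turquoise is not meant.

How it is judged:
By the outcome, as a careful person would: the job done as asked, in the order asked, and still so for the second after the job is handed in, with the robot touching nothing.
It also fails if it takes over 40 s, if anything falls off the work surface, if the arm or the gripper's body presses on something with over 40 N, if the wrist force passes 120 N, or if a joint passes its speed limit or range.

## Robot

A 6-joint arm with a two-finger parallel gripper is mounted at the origin on the work surface. World frame = base frame: x ahead of the robot, y to its left, z up, the work surface at z = 0. Lengths are in m, angles in rad, forces in N, time in s.
With the tool pointing down it reaches from about 0.35 to 0.725 m from the base axis. Payload 6 kg.
Tool frame: the origin (TCP) lies between the finger pads; the fingertips stand 8 mm ahead of it and the grasp point (between the pads) lies 11 mm behind it (env.tips_ahead is the distance from the TCP to the fingertips, in m); x points along the fingers, y is the direction in which the jaws open and shut, and the axes are right-handed (so a half turn about x gives the same grasp; the last joint's range is limited). The gripper opens to 85 mm and grips with 20 to 120 N. Pads are 22 mm wide; open, the fingers measure 114 mm over their backs; the gripper's body (76 mm by 85 mm) begins 54 mm behind the grasp point. The pads swing forward as they close: fully open they stand 13 mm farther back than shut.
Start: joints at [-0.865, 0.04, 0.085, 0, -1.615, -0.334], TCP at [0.218, -0.559, 0.239] pointing down, gripper open.
Joint ranges: [-2.56, 2.56], [-1.29, 2.01], [-1.08, 1.49], [-3.29, 1.98], [-2.81, -0.18], [-2.99, 2.99]. Speed limits (rad/s): [2.57, 2.57, 3.01, 3.14, 3.14, 3.14].

## Interface

Orientations are given as a unit quaternion [x, y, z, w].
In Python, from rig import env, eyes, workorder gives the robot as it stands. The module is installed in compiled form; this text tells all that it offers.
- The arm moves only by the shell command python3 -m jog 'ROWS'. ROWS is JSON, a list of rows, each a list of 7 numbers: the shift along the tool's x, y, z in mm, then the turn, a rotation vector about the tool's x, y, z in rad, then the opening, from -1 (shut) to 1 (fully open). A call has exactly 8 rows; each row shifts and turns the commanded pose from where the row before left it, along the tool's axes as they then stand; what a row does not reach is not made up. A row lasts 1/8 s, in which the tool goes at most 62.5 mm and 10.7 degrees, less where a joint would pass 70% of its speed; a pose out of reach is approached as far as the arm can. A call is refused whole if a number of a shift passes 62.5 or a number of a turn 0.188, either way. A call with a gripper value outside its range is refused whole. The fingers move at their own pace and stop on an object; the grip force is fixed at half the most. Time passes only in rows, so rows that do not move let the fingers close, or fill a call up. It gives the time, the measured TCP pose, the force and the opening at its end, in the units of the state.
- env.state(): the state, without advancing time (a new reading comes with each control period).
- eyes.camera(name): name is "scene" or "top" or "wrist"; returns (picture, depth): 400x640x3 uint8, blue, green, red; 400x640 float32, m along the optical axis (not along the pixel's ray), 0 where there is no reading.
- eyes.camera_params(name): a dict with "fov_y" (degrees; the focal length in pixels is half the picture's height over the tangent of half this angle, whatever the lens; pixels are square), "cx", "cy" (the principal point, pixels), "pose" (4x4, takes a point from camera to world coordinates). Camera axes: x right, y up, looking along -z (the intrinsics and any distortion apply to the point x, -y, -z); pixel columns grow to the right and rows downward; lengths in m; the calibration is good to about 2 mm. A picture is of the moment at which its call begins: read the wrist's pose just before it. camera_params takes no time and is no camera call; for the wrist camera it gives the pose at the moment of the call.
- workorder.job_done(): hands the job in, once; it reports no verdict.
The state is a dict: "time": time; "joint_positions": joint angles; "joint_velocities": joint speeds; "joint_torque": joint torques, N m; "tcp_pos": TCP position; "tcp_rot": TCP orientation; "ft_force": force on the tool from outside, world axes, zero at the start; "moment": the same for the moment, N m; "finger_gap": finger opening in m.
Only numpy, scipy, OpenCV 4.12 (cv2) and the standard library are available. Lean on these libraries where they do the work, as an engineer would, in place of code of your own. Each camera call takes 0.05 s, during which the arm holds its last target.

## Working session

There is one attempt and no reset: what is moved stays moved. The work goes in short steps, Python scripts to look and compute and a shell command to move; the robot and the scene stay as the last step left them, time stands still between calls to the robot, and variables do not carry over. Pictures are saved under pics/ and viewed, and the job is handed in when it is done.

```bash
mkdir -p pics
python3 - <<'E'
from rig import env, eyes
import cv2,numpy as np
s=env.state();print(s)
for n in("scene","top"):
    p,d=eyes.camera(n);cv2.imwrite(f"pics/{n}0.png",p);np.save(f"pics/{n}0.npy",d)
    print(n,eyes.camera_params(n),d.min(),d.max())
E
```

```text
{'time': 0.0, 'joint_positions': array([-8.65324818e-01,  4.08258478e-02,  8.37989926e-02, -4.76767481e-04,
       -1.61549811e+00, -3.33681631e-01]), 'joint_velocities': array([ 0.00112648,  0.00092383,  0.00386145,  0.00033014, -0.00109859,
        0.00104286]), 'joint_torque': array([ 3.12753118e-04, -3.68198884e+01,  3.47410226e+01,  6.93223402e+00,
       -5.43364775e-03, -3.26143613e-06]), 'tcp_pos': array([ 0.21792577, -0.55868411,  0.23826183]), 'tcp_rot': array([-0.13008489,  0.69507984,  0.13131314,  0.69476529]), 'ft_force': array([0.35441209, 0.31693714, 0.28736066]), 'moment': array([-0.02223966, -0.03186208,  0.00417969]), 'finger_gap': 0.08557731331210576}
scene {'fov_y': 48.08038365472346, 'cx': 315.265373943511, 'cy': 202.23042019614675, 'pose': array([[ 0.68573204, -0.39576826,  0.61085109,  1.22065763],
       [ 0.72754765,  0.39705783, -0.55948145, -0.57139981],
       [-0.02111821,  0.82807763,  0.56021554,  0.76898885],
       [ 0.        ,  0.        ,  0.        ,  1.        ]])} 0.0 3.996136
top {'fov_y': 47.8482234944413, 'cx': 316.848759808208, 'cy': 200.16351471139274, 'pose': array([[ 1.82424728e-02,  9.80279079e-01, -1.96774336e-01,
         1.92089000e-01],
       [-9.99833569e-01,  1.78429845e-02, -3.80299725e-03,
         1.10521311e-01],
       [-2.16957218e-04,  1.96810962e-01,  9.80441430e-01,
         1.46687081e+00],
       [ 0.00000000e+00,  0.00000000e+00,  0.00000000e+00,
         1.00000000e+00]])} 0.0 2.4372413
```

View pics/scene0.png

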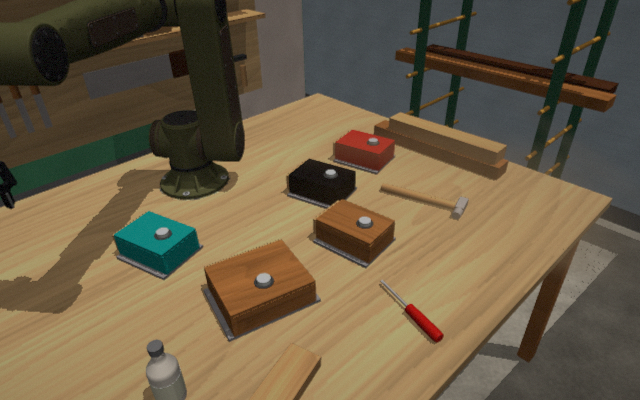

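View pics/top0.png

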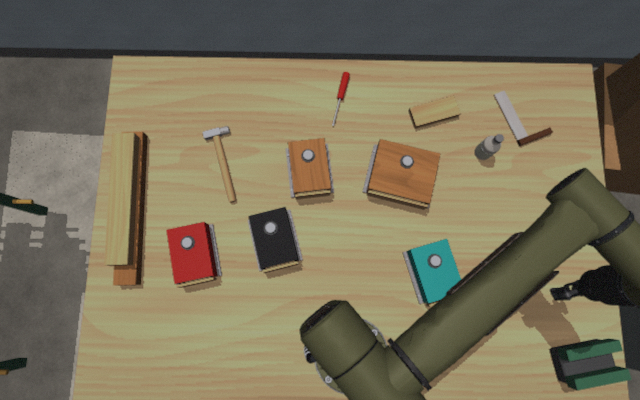

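The wide brown box is at (403,175) in the top view with its button at (407,161). Its pale front faces the robot (downwards in the picture). The narrow brown box is at (310,167). Next I'll measure the button and the box top.

```bash
cat > h.py <<'E'
import numpy as np,cv2
from rig import env,eyes
def ray(c,u,v):
    f=200/np.tan(np.radians(c['fov_y']/2)); T=c['pose']
    return T[:3,3],T[:3,:3]@np.array([(u-c['cx'])/f,-(v-c['cy'])/f,-1])
def onz(c,u,v,z):
    o,d=ray(c,u,v); return o+d*(z-o[2])/d[2]
def pt(c,u,v,dep):
    o,d=ray(c,u,v); return o+d*dep
E
python3 - <<'E'
from h import *
p=cv2.imread("pics/top0.png");d=np.load("pics/top0.npy");c=eyes.camera_params("top")
c2=eyes.camera_params("scene");q=cv2.imread("pics/scene0.png")
cv2.imwrite("pics/topcrop.png",cv2.resize(p[120:230,270:460],None,fx=4,fy=4,interpolation=cv2.INTER_NEAREST))
cv2.imwrite("pics/sccrop.png",cv2.resize(q[190:340,190:400],None,fx=3.7,fy=3.7,interpolation=cv2.INTER_NEAREST))
f=200/np.tan(np.radians(c['fov_y']/2))
vv,uu=np.mgrid[:400,:640]
T=c['pose'];P=np.stack([(uu-c['cx'])/f*d,-(vv-c['cy'])/f*d,-d],-1)@T[:3,:3].T+T[:3,3]
hsv=cv2.cvtColor(p,cv2.COLOR_BGR2HSV)
for n,(u0,u1,v0,v1) in dict(wide=(355,450,130,215),narrow=(280,340,130,205)).items():
    R=np.zeros(d.shape,bool);R[v0:v1,u0:u1]=1
    for lo,hi,nm in((.06,.079,'top'),(.08,.095,'btn')):
        m=R&(P[...,2]>lo)&(P[...,2]<hi)&(d>0)
        Q=P[m]; 
        r=cv2.minAreaRect((Q[:,:2]*1000).astype(np.float32))
        print(n,nm,m.sum(),np.median(Q[:,2]),Q.mean(0),r, cv2.boxPoints(r).round(0).tolist())
    m=(R&(hsv[...,1]<60)&(hsv[...,2]>120)&(P[...,2]>.06)).astype(np.uint8)
    k,l,st,ce=cv2.connectedComponentsWithStats(m)
    for i in range(1,k):
        if st[i,4]>20: print('blob',st[i],ce[i],onz(c,*ce[i],.083))
print(p[161,407],p[201,400],hsv[161,407])
E
```

```text
wide top 3285 0.07204730063485898 [ 0.56691543 -0.15931594  0.07185259] ((568.185791015625, -159.8726043701172), (200.88404846191406, 185.22218322753906), 76.66980743408203) [[455.0, -236.0], [635.0, -279.0], [681.0, -83.0], [501.0, -41.0]]
wide btn 83 0.08359800089756275 [ 0.59878426 -0.1621878   0.0837023 ] ((555.6695556640625, -146.59580993652344), (147.33041381835938, 138.18841552734375), 71.48542022705078) [[467.0, -195.0], [598.0, -238.0], [645.0, -99.0], [514.0, -55.0]]
blob [403 156   9  10  71] [407.11267606 160.35211268] [ 0.60446871 -0.169402    0.083     ]
narrow top 1906 0.07240191146014208 [0.57981962 0.14395498 0.0721578 ] ((581.5157470703125, 143.96807861328125), (184.4158477783203, 120.19189453125), 7.957071304321289) [[482.0, 191.0], [499.0, 72.0], [681.0, 97.0], [665.0, 216.0]]
narrow btn 82 0.08367708233499593 [0.6138066  0.14537686 0.08377831] ((594.2426147460938, 130.65904235839844), (160.64268493652344, 84.14559173583984), 27.759807586669922) [[504.0, 130.0], [543.0, 56.0], [685.0, 131.0], [646.0, 205.0]]
blob [303 149  10  11  75] [307.54666667 154.14666667] [0.61929109 0.14835491 0.083     ]
[173 168 167] [34 50 63] [115   9 173]
```

```bash
sleep 0
```

```text
(no output)
```

View pics/topcrop.png

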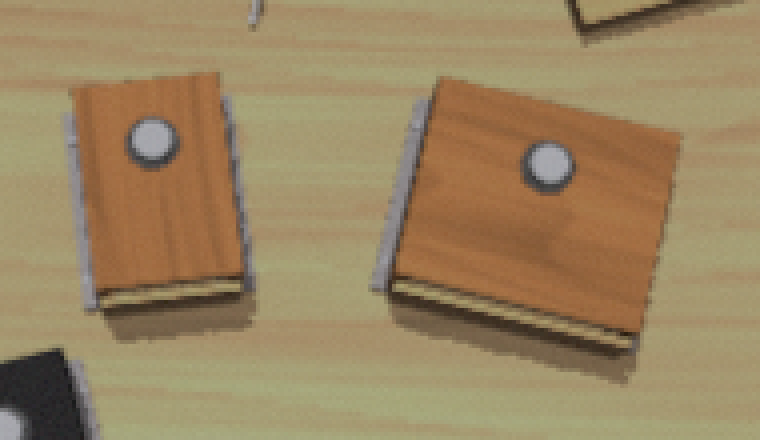

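View pics/sccrop.png

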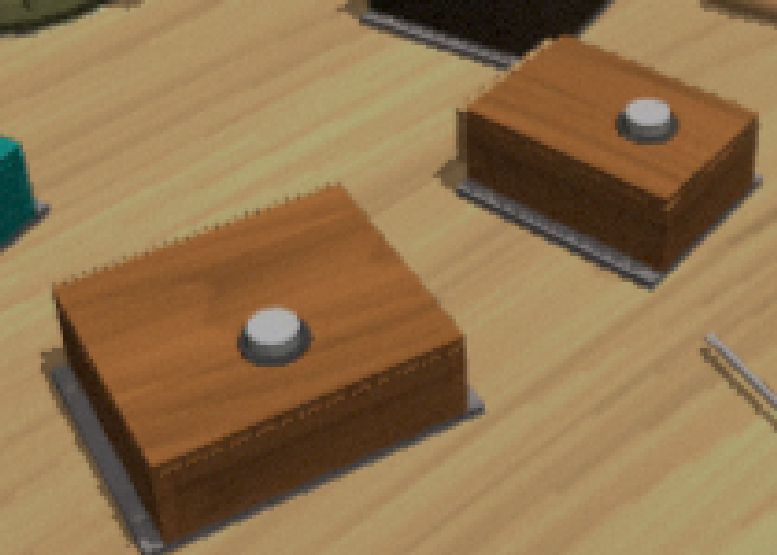

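The crops confirm that the wide box's plate edge is on the robot side and its button is at (407.1,160.4) in the full top image. The top corners are about (380,139), (440,153), (429,203) and (368,190).

Run:
```python
from h import *
c=eyes.camera_params("top");c2=eyes.camera_params("scene")
K=[onz(c,u,v,.073) for u,v in((380,139.25),(440,153.25),(429.25,203.25),(368.25,190))]
for k in K: print(k.round(4))
bl,br,fr,fl=K
for a,b in((fr,br),(fl,bl)): print(np.degrees(np.arctan2(*(b-a)[1::-1])),np.linalg.norm(b-a))
for a,b in((fr,fl),(br,bl)): print(np.degrees(np.arctan2(*(b-a)[1::-1]))-90,np.linalg.norm(b-a))
B=onz(c,407.11,160.35,.085);print("btn top",B)
q=cv2.imread("pics/scene0.png");h=cv2.cvtColor(q,cv2.COLOR_BGR2HSV)
m=np.zeros((400,640),np.uint8);m[265:300,245:285]=((h[...,1]<60)&(h[...,2]>135))[265:300,245:285]
k,l,st,ce=cv2.connectedComponentsWithStats(m);print(st,ce)
i=1+st[1:,4].argmax();print(onz(c2,*ce[i],.085))
o1,d1=ray(c,407.11,160.35);o2,d2=ray(c2,*ce[i])
t=np.linalg.lstsq(np.c_[d1,-d2],o2-o1,rcond=None)[0];print(o1+d1*t[0],o2+d2*t[1])
from scipy.spatial.transform import Rotation as R
s=env.state();print(R.from_quat(s['tcp_rot']).as_matrix().round(3))
```

```text
[ 0.6769 -0.0851  0.073 ]
[ 0.6331 -0.2778  0.073 ]
[ 0.4684 -0.2382  0.073 ]
[ 0.5076 -0.0463  0.073 ]
-13.536668651028668 0.16947756942286105
-12.905105631276209 0.17366560197908626
-11.565546260798982 0.19585458251976937
-12.79487897035662 0.1976695112765339
btn top [ 0.60387956 -0.16898908  0.085     ]
[[     0      0    640    400 255893]
 [   257    273     14     10    107]] [[319.52355086 199.4673594 ]
 [263.17757009 277.56074766]]
[ 0.6081885  -0.17070878  0.085     ]
[ 0.60482527 -0.169631    0.08182642] [ 0.60534291 -0.16884713  0.08182211]
[[-0.001 -0.363  0.932]
 [ 0.001  0.932  0.363]
 [-1.     0.002 -0.   ]]
```

```bash
python3 -m jog '[[0,0,0,0.149,0,0,-1],[0,0,0,0.149,0,0,-1],[0,0,0,0.149,0,0,-1],[0,0,0,0.149,0,0,-1],[0,40,20,0,0,0,-1],[0,40,20,0,0,0,-1],[0,40,20,0,0,0,-1],[0,40,20,0,0,0,-1]]'; python3 -m jog '[[0,40,26,0,0,0,-1],[0,40,26,0,0,0,-1],[0,40,26,0,0,0,-1],[0,40,26,0,0,0,-1],[0,40,26,0,0,0,-1],[0,40,26,0,0,0,-1],[0,40,26,0,0,0,-1],[0,0,0,0,0,0,-1]]'
cat > st.py <<'E'
from h import *
from scipy.spatial.transform import Rotation as R
def st(target=None):
    s=env.state();M=R.from_quat(s['tcp_rot']).as_matrix()
    print('t',s['time'],'p',s['tcp_pos'].round(4),'F',s['ft_force'].round(1),'gap',s['finger_gap'],'tips',env.tips_ahead)
    print(M.round(3).tolist(),'zyaw',np.degrees(np.arctan2(M[1,2],M[0,2])))
    if target is not None: print('tool mm',(M.T@(np.array(target)-s['tcp_pos'])*1000).round(1))
E
python3 -c "
from st import *
st([.605,-.170,.113])
p,d=eyes.camera('wrist');cv2.imwrite('pics/w1.png',p);p,d=eyes.camera('scene');cv2.imwrite('pics/s1.png',p)"
```

```text
time: 1.1
tcp_pos: [0.3322, -0.4194, 0.2388]
tcp_rot: [0.079, 0.703, -0.079, 0.702]
ft_force: [0.2, -0.8, 0.3]
finger_gap: -0.0005
time: 2.1
tcp_pos: [0.5725, -0.1858, 0.2374]
tcp_rot: [0.078, 0.704, -0.078, 0.702]
ft_force: [-1.2, -0.4, -0.7]
finger_gap: -0.0002
t 2.1 p [ 0.5725 -0.1858  0.2374] F [-1.2 -0.4 -0.7] gap -0.00015843954406749016 tips 0.008
[[-0.003, 0.219, 0.976], [0.001, 0.976, -0.219], [-1.0, 0.0, -0.003]] zyaw -12.658205294395184
tool mm [124.3  22.5  28.5]
```

View pics/w1.png

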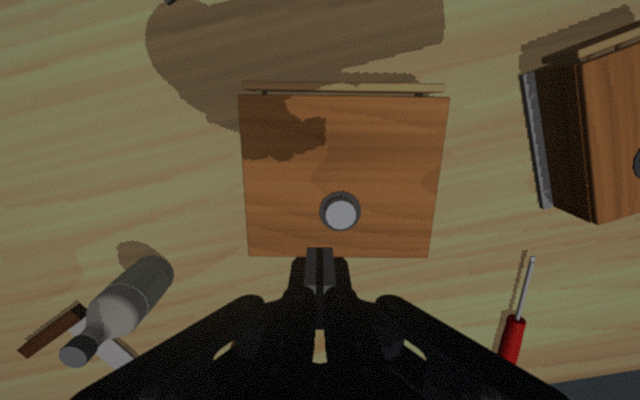

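View pics/s1.png

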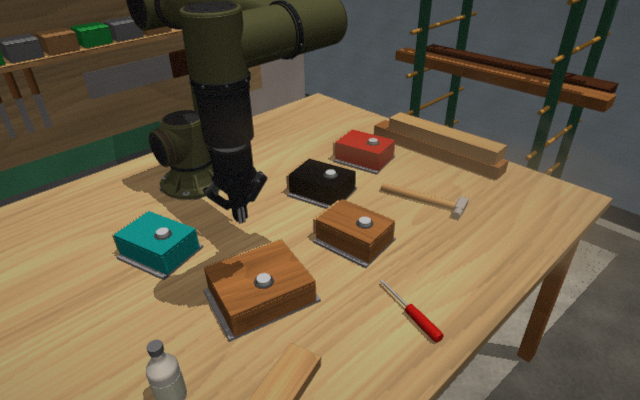

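The wrist view shows the box square to the gripper: the front plate runs from (242,85) to (445,88) and the button is at (341,214). I'll get the button position from here.

Run:
```python
from st import *
c=eyes.camera_params("wrist")
p=cv2.imread("pics/w1.png");h=cv2.cvtColor(p,cv2.COLOR_BGR2HSV)
m=np.zeros((400,640),np.uint8);m[185:240,310:370]=((h[...,1]<60)&(h[...,2]>120))[185:240,310:370]
k,l,s_,ce=cv2.connectedComponentsWithStats(m);print(s_[1:],ce[1:])
i=1+s_[1:,4].argmax();B=onz(c,*ce[i],.085);print(B)
for u,v in((242,82),(445,85)):print(onz(c,u,v,.066))
for u,v in((239,96),(449,99),(429,257),(250,256)):print(onz(c,u,v,.073))
st([B[0],B[1],.113])
```

```text
[[326 201  29  28 615]] [[340.3902439  214.68130081]]
[ 0.6024048  -0.17486012  0.085     ]
[ 0.45788843 -0.23889459  0.066     ]
[ 0.50306235 -0.05223611  0.066     ]
[ 0.46969568 -0.24375367  0.073     ]
[ 0.51593063 -0.05244449  0.073     ]
[ 0.67811027 -0.08907588  0.073     ]
[ 0.63291055 -0.282728    0.073     ]
t 2.2 p [ 0.5712 -0.1879  0.2386] F [-0.1 -0.2 -0.5] gap 8.242021078197288e-05 tips 0.008
[[-0.001, 0.222, 0.975], [0.0, 0.975, -0.222], [-1.0, -0.0, -0.001]] zyaw -12.79890870474095
tool mm [125.5  19.7  27.7]
```

```bash
python3 -m jog '[[0,10,14,0,0,0,-1],[0,10,15,0,0,0,-1],[30,0,0,0,0,0,-1],[30,0,0,0,0,0,-1],[30,0,0,0,0,0,-1],[25,0,0,0,0,0,-1],[10,0,0,0,0,0,-1],[0,0,0,0,0,0,-1]]';python3 -c "
from st import *
st([.603,-.173,.093])
p,d=eyes.camera('wrist');cv2.imwrite('pics/w2.png',p);p,d=eyes.camera('scene');cv2.imwrite('pics/s2.png',cv2.resize(p[170:350,160:400],None,fx=3,fy=3))"
```

```text
time: 3.2
tcp_pos: [0.6039, -0.1756, 0.1141]
tcp_rot: [0.079, 0.703, -0.079, 0.702]
ft_force: [-0.2, -0.7, 0.1]
finger_gap: -0.0001
t 3.2 p [ 0.6039 -0.1756  0.1141] F [-0.2 -0.7  0.1] gap -9.274415588534241e-05 tips 0.008
[[-0.001, 0.223, 0.975], [-0.0, 0.975, -0.223], [-1.0, -0.0, -0.001]] zyaw -12.880152173285285
tool mm [21.1  2.3 -1.4]
```

View pics/s2.png

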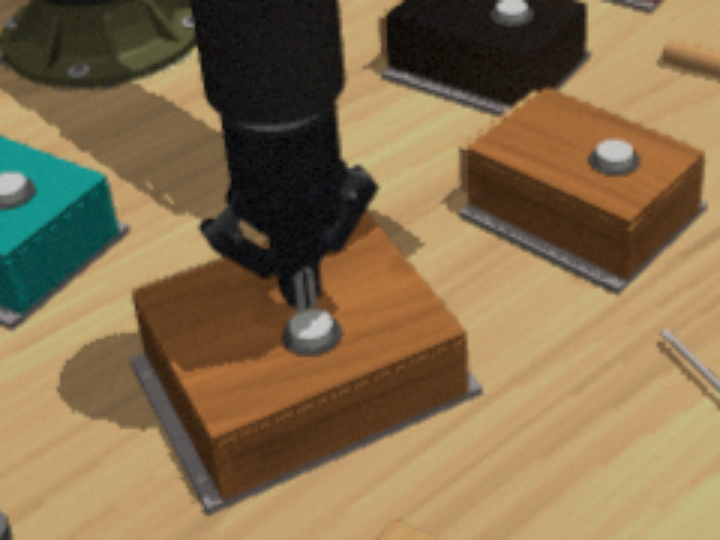

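View pics/w2.png

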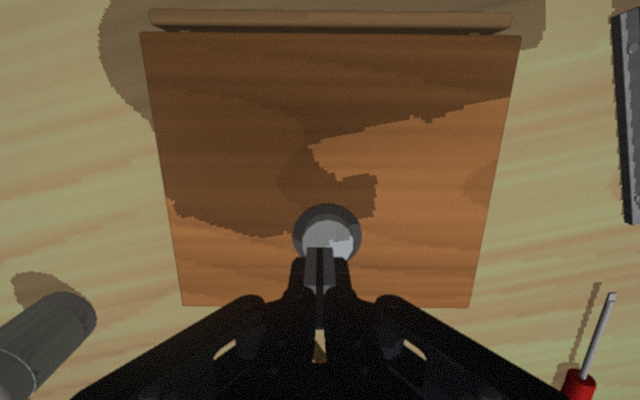

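The fingertips are over the button; its centre is about (327,242) and the tips are at (320,248), about 2 mm off in y. Next I press it.

```bash
python3 -m jog '[[10,2,0,0,0,0,-1],[9,0,0,0,0,0,-1],[2,0,0,0,0,0,-1],[2,0,0,0,0,0,-1],[2,0,0,0,0,0,-1],[1,0,0,0,0,0,-1],[0,0,0,0,0,0,-1],[0,0,0,0,0,0,-1]]';python3 -c "
from st import *
st([.603,-.173,.093])
p,d=eyes.camera('wrist');cv2.imwrite('pics/w3.png',p)"
```

```text
time: 4.3
tcp_pos: [0.6045, -0.1732, 0.0885]
tcp_rot: [0.079, 0.703, -0.079, 0.703]
ft_force: [-1.6, 2.0, 2.7]
finger_gap: -0.0001
t 4.3 p [ 0.6045 -0.1732  0.0885] F [-1.6  2.   2.7] gap -0.00012146113969607245 tips 0.008
[[0.0, 0.222, 0.975], [0.0, 0.975, -0.222], [-1.0, 0.0, 0.0]] zyaw -12.842830810864664
tool mm [-4.5 -0.2 -1.5]
```

View pics/w3.png

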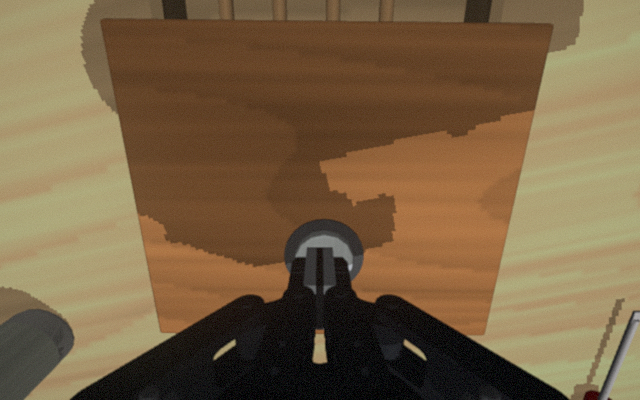

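The tray has sprung out: its rails now show at the top of the picture and the plate has moved out of view. I lift, back off and look.

```bash
python3 -m jog '[[-30,0,0,0,0,0,-1],[-40,0,0,0,0,0,-1],[0,0,-40,0,0,0,-1],[0,0,-45,0,0,0,-1],[0,0,-45,0,0,0,-1],[0,0,-45,0,0,0,-1],[0,0,-45,0,0,0,-1],[0,0,0,0,0,0,-1]]';python3 -c "
from st import *
st([.391,-.125,.038])
p,d=eyes.camera('wrist');cv2.imwrite('pics/w4.png',p);p,d=eyes.camera('top');cv2.imwrite('pics/t4.png',p)
p,d=eyes.camera('scene');cv2.imwrite('pics/s4.png',p)"
```

```text
time: 5.35
tcp_pos: [0.3888, -0.1241, 0.1591]
tcp_rot: [0.079, 0.701, -0.078, 0.704]
ft_force: [0.2, 0.1, 0.0]
finger_gap: -0.0002
t 5.35 p [ 0.3888 -0.1241  0.1591] F [0.2 0.1 0. ] gap -0.0001877960892644564 tips 0.008
[[0.004, 0.221, 0.975], [0.001, 0.975, -0.221], [-1.0, 0.002, 0.004]] zyaw -12.793434596686101
tool mm [121.1  -0.6   1.9]
```

View pics/w4.png

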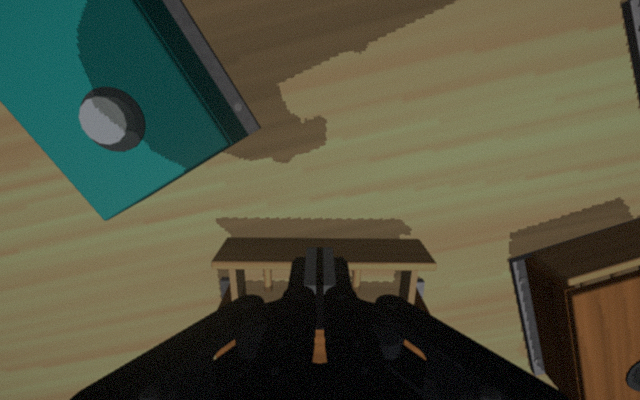

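View pics/t4.png

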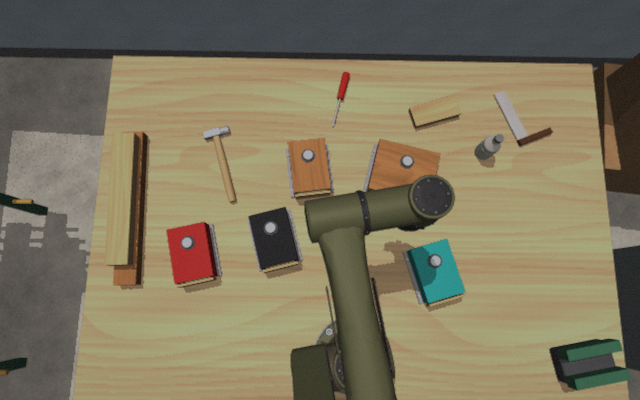

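View pics/s4.png

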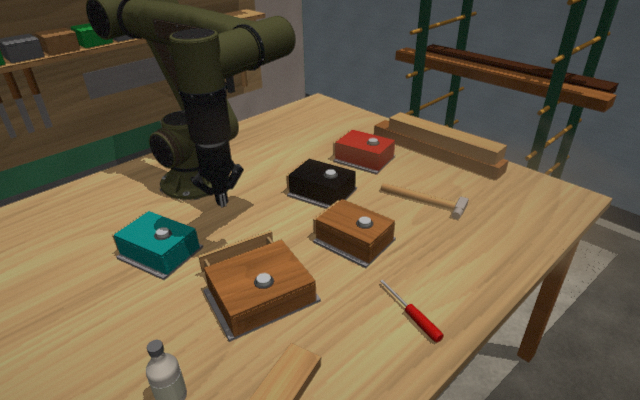

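Run:
```python
from st import *
c=eyes.camera_params("wrist")
for u,v in((213,264),(435,264)):print('plate top',onz(c,u,v,.066))
for u,v in((225,240),(424,240)):print('plate bot',onz(c,u,v,.016))
for u,v in((258,128),(107,219),(230,145)):print('teal',onz(c,u,v,.073),onz(c,u,v,.01))
s=env.state();ex=np.array([np.cos(np.radians(-12.8)),np.sin(np.radians(-12.8)),0])
for P in (onz(c,324,264,.066),onz(c,324,240,.016)): print((P-s['tcp_pos'])@ex*1000)
```

```text
plate top [ 0.41768695 -0.22467625  0.066     ]
plate top [ 0.45948312 -0.04134898  0.066     ]
plate bot [ 0.41825269 -0.22971188  0.016     ]
plate bot [ 0.46273138 -0.03467113  0.016     ]
teal [ 0.31797861 -0.15398677  0.073     ] [ 0.32037925 -0.16731676  0.01      ]
teal [ 0.35822986 -0.28849681  0.073     ] [ 0.3721771  -0.34041277  0.01      ]
teal [ 0.32495161 -0.17703065  0.073     ] [ 0.32935255 -0.19697109  0.01      ]
49.01293391891167
50.69022523578311
```

```bash
python3 -m jog '[[20,1,0,0,0,0,-1],[30,0,0,0,0,0,-1],[30,0,0,0,0,0,-1],[21,0,0,0,0,0,-1],[10,0,0,0,0,0,-1],[0,0,10,0,0,0,-1],[0,0,10,0,0,0,-1],[0,0,0,0,0,0,-1]]';python3 -c "
from st import *
st()
p,d=eyes.camera('scene');cv2.imwrite('pics/s5.png',cv2.resize(p[120:320,120:360],None,fx=3,fy=3))
p,d=eyes.camera('wrist');cv2.imwrite('pics/w5.png',p)"
```

```text
time: 6.5
tcp_pos: [0.4106, -0.128, 0.0478]
tcp_rot: [0.079, 0.703, -0.079, 0.703]
ft_force: [0.6, -0.3, -0.1]
finger_gap: 0.0003
t 6.5 p [ 0.4106 -0.128   0.0478] F [ 0.6 -0.3 -0.1] gap 0.0003059044717725401 tips 0.008
[[0.0, 0.223, 0.975], [-0.0, 0.975, -0.223], [-1.0, -0.0, 0.0]] zyaw -12.875521387883136
```

View pics/s5.png

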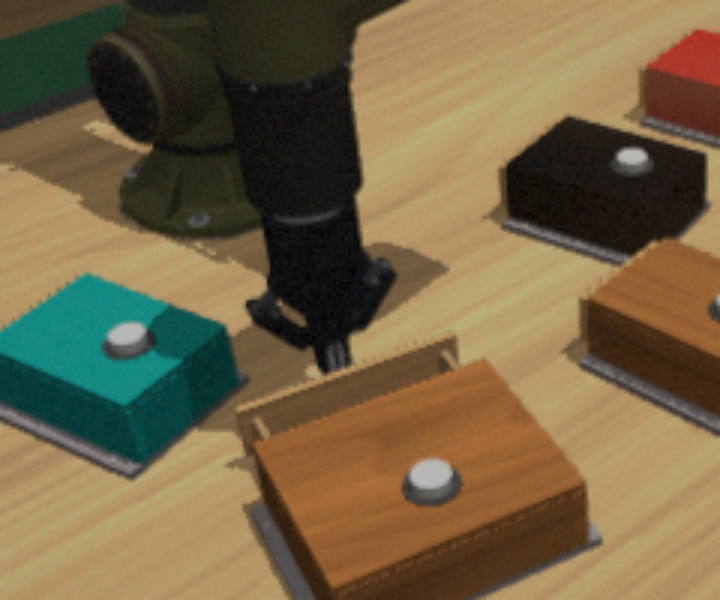

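View pics/w5.png

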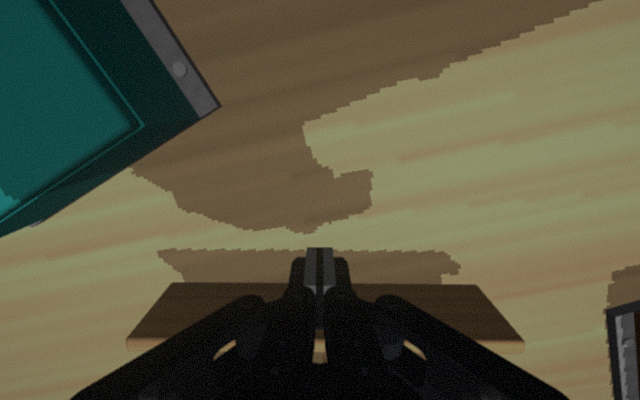

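The fingers are in front of the plate and centred on it, with no contact yet. Next I push.

```bash
python3 -m jog '[[0,0,8,0,0,0,-1],[0,0,8,0,0,0,-1],[0,0,8,0,0,0,-1],[0,0,8,0,0,0,-1],[0,0,8,0,0,0,-1],[0,0,8,0,0,0,-1],[0,0,4,0,0,0,-1],[0,0,0,0,0,0,-1]]';python3 -c "
from st import *
st()
p,d=eyes.camera('scene');cv2.imwrite('pics/s6.png',cv2.resize(p[120:320,120:360],None,fx=3,fy=3))"
```

```text
time: 7.6
tcp_pos: [0.4592, -0.1394, 0.0471]
tcp_rot: [0.079, 0.704, -0.079, 0.701]
ft_force: [-4.0, 0.9, 1.3]
finger_gap: 0.0003
t 7.6 p [ 0.4592 -0.1394  0.0471] F [-4.   0.9  1.3] gap 0.0003089506352952535 tips 0.008
[[-0.004, 0.223, 0.975], [0.0, 0.975, -0.223], [-1.0, -0.001, -0.004]] zyaw -12.862966191244448
```

View pics/s6.png

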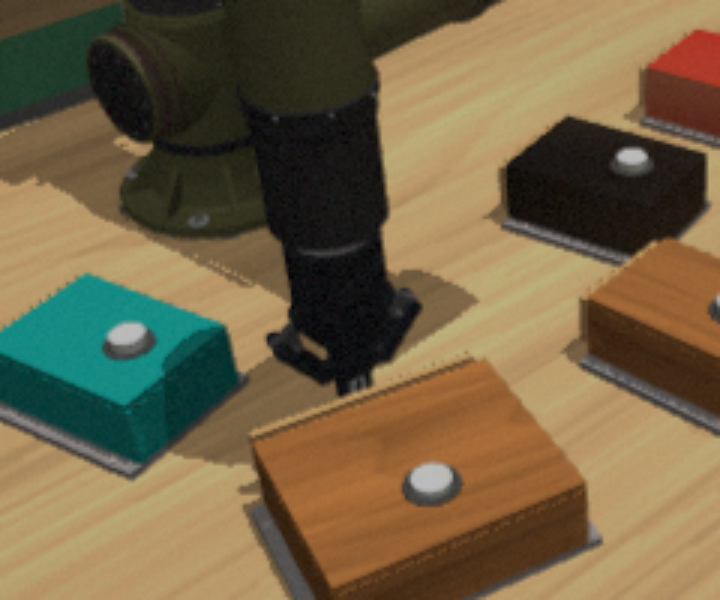

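The tray is nearly in, with about 4 N of spring force. I continue in small steps.

```bash
python3 -m jog '[[0,0,2,0,0,0,-1],[0,0,2,0,0,0,-1],[0,0,1,0,0,0,-1],[0,0,1,0,0,0,-1],[0,0,1,0,0,0,-1],[0,0,1,0,0,0,-1],[0,0,0,0,0,0,-1],[0,0,0,0,0,0,-1]]';python3 -c "
from st import *
st()"
```

```text
time: 8.65
tcp_pos: [0.4677, -0.1414, 0.0471]
tcp_rot: [0.079, 0.703, -0.079, 0.702]
ft_force: [-5.6, -0.0, 3.7]
finger_gap: -0.0002
t 8.65 p [ 0.4677 -0.1414  0.0471] F [-5.6 -0.   3.7] gap -0.00018394934559552232 tips 0.008
[[-0.002, 0.223, 0.975], [-0.0, 0.975, -0.223], [-1.0, -0.001, -0.002]] zyaw -12.862593239333524
```

```bash
python3 -m jog '[[0,0,1,0,0,0,-1],[0,0,1,0,0,0,-1],[0,0,0,0,0,0,-1],[0,0,0,0,0,0,-1],[0,0,0,0,0,0,-1],[0,0,0,0,0,0,-1],[0,0,0,0,0,0,-1],[0,0,0,0,0,0,-1]]';python3 -c "
from st import *
st()"
```

```text
time: 9.65
tcp_pos: [0.4696, -0.1419, 0.0471]
tcp_rot: [0.079, 0.703, -0.079, 0.702]
ft_force: [-5.9, -0.5, 4.0]
finger_gap: 0.0
t 9.65 p [ 0.4696 -0.1419  0.0471] F [-5.9 -0.5  4. ] gap 4.99948575889698e-05 tips 0.008
[[-0.002, 0.223, 0.975], [-0.0, 0.975, -0.223], [-1.0, -0.001, -0.002]] zyaw -12.859474166027303
```

```bash
python3 -m jog '[[0,0,1,0,0,0,-1],[0,0,1,0,0,0,-1],[0,0,0,0,0,0,-1],[0,0,0,0,0,0,-1],[0,0,0,0,0,0,-1],[0,0,0,0,0,0,-1],[0,0,0,0,0,0,-1],[0,0,0,0,0,0,-1]]';python3 -c "
from st import *
st()
p,d=eyes.camera('scene');cv2.imwrite('pics/s7.png',cv2.resize(p[120:320,120:360],None,fx=3,fy=3))"
```

```text
time: 10.65
tcp_pos: [0.4718, -0.142, 0.0471]
tcp_rot: [0.079, 0.703, -0.079, 0.702]
ft_force: [-4.7, -2.8, 0.8]
finger_gap: -0.0003
t 10.65 p [ 0.4718 -0.142   0.0471] F [-4.7 -2.8  0.8] gap -0.00029787210069458903 tips 0.008
[[-0.001, 0.222, 0.975], [0.0, 0.975, -0.222], [-1.0, -0.0, -0.001]] zyaw -12.84859654164555
```

View pics/s7.png

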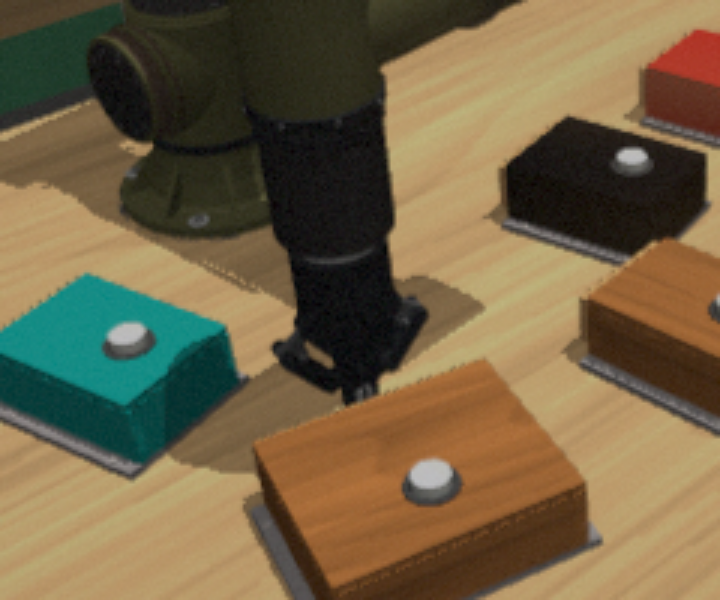

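```bash
python3 -m jog '[[0,0,1,0,0,0,-1],[0,0,0,0,0,0,-1],[0,0,0,0,0,0,-1],[0,0,0,0,0,0,-1],[0,0,0,0,0,0,-1],[0,0,0,0,0,0,-1],[0,0,0,0,0,0,-1],[0,0,0,0,0,0,-1]]'
```

```text
time: 11.7
tcp_pos: [0.4728, -0.1423, 0.047]
tcp_rot: [0.079, 0.703, -0.079, 0.702]
ft_force: [-4.6, -3.1, 0.6]
finger_gap: -0.0
```

```bash
python3 -m jog '[[0,0,1,0,0,0,-1],[0,0,0,0,0,0,-1],[0,0,0,0,0,0,-1],[0,0,0,0,0,0,-1],[0,0,1,0,0,0,-1],[0,0,0,0,0,0,-1],[0,0,0,0,0,0,-1],[0,0,0,0,0,0,-1]]'
```

```text
time: 12.7
tcp_pos: [0.4736, -0.1425, 0.047]
tcp_rot: [0.079, 0.704, -0.079, 0.701]
ft_force: [-9.9, 0.1, 5.7]
finger_gap: 0.0002
```

The arm is now meeting a stop: it moved 0.8 mm for 2 mm commanded, at about 10 N. I push a little more, then release.

```bash
python3 -m jog '[[0,0,1,0,0,0,-1],[0,0,1,0,0,0,-1],[0,0,0,0,0,0,-1],[0,0,0,0,0,0,-1],[0,0,0,0,0,0,-1],[0,0,0,0,0,0,-1],[0,0,0,0,0,0,-1],[0,0,0,0,0,0,-1]]'; python3 -m jog '[[0,0,-2,0,0,0,-1],[0,0,-2,0,0,0,-1],[0,0,-4,0,0,0,-1],[0,0,-10,0,0,0,-1],[0,0,-20,0,0,0,-1],[0,0,-10,0,0,0,-1],[-40,0,0,0,0,0,-1],[-40,0,0,0,0,0,-1]]';python3 -c "
from st import *
st()
p,d=eyes.camera('scene');cv2.imwrite('pics/s8.png',cv2.resize(p[120:320,120:360],None,fx=3,fy=3))
p,d=eyes.camera('wrist');cv2.imwrite('pics/w8.png',p)"
```

```text
time: 13.7
tcp_pos: [0.4738, -0.1426, 0.047]
tcp_rot: [0.079, 0.705, -0.079, 0.7]
ft_force: [-20.2, 4.6, 11.2]
finger_gap: -0.0
time: 14.7
tcp_pos: [0.4301, -0.1322, 0.1285]
tcp_rot: [0.079, 0.702, -0.079, 0.703]
ft_force: [0.4, -0.3, 0.8]
finger_gap: -0.0001
t 14.7 p [ 0.4301 -0.1322  0.1285] F [ 0.4 -0.3  0.8] gap -0.00010106701477078456 tips 0.008
[[0.001, 0.222, 0.975], [0.0, 0.975, -0.222], [-1.0, 0.0, 0.001]] zyaw -12.809856516749104
```

View pics/s8.png

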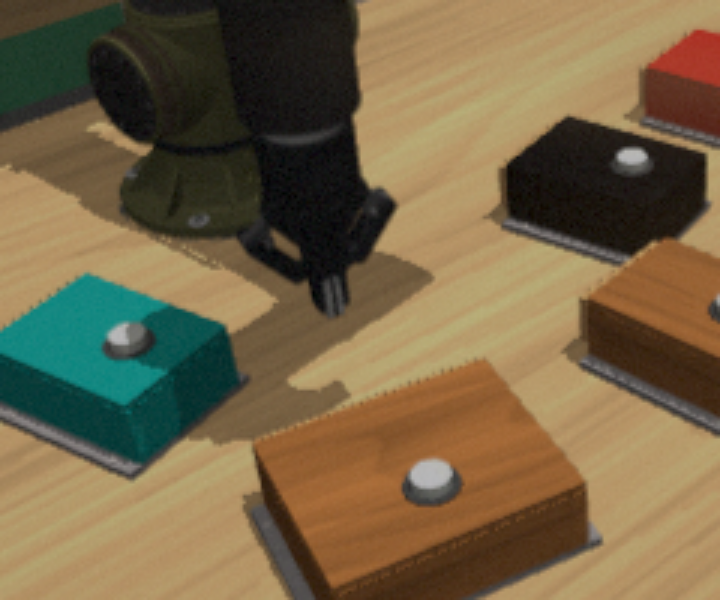

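View pics/w8.png

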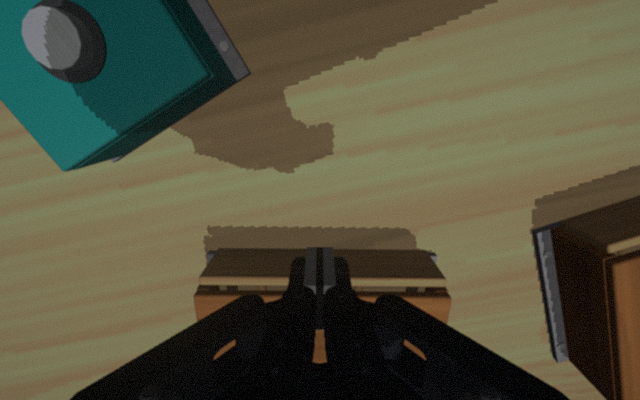

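The tray stays shut: plate edge at row ~285 in the wrist view, with only a narrow gap to the box. The narrow tray is shut too. I retreat upward and check once more after a wait.

```bash
python3 -m jog '[[-30,0,0,0,0,0,-1],[-30,0,0,0,0,0,-1],[-20,0,0,0,0,0,-1],[0,0,-10,0,0,0,-1],[0,0,0,0,0,0,-1],[0,0,0,0,0,0,-1],[0,0,0,0,0,0,-1],[0,0,0,0,0,0,-1]]';python3 -c "
from st import *
c=eyes.camera_params('wrist')
p,d=eyes.camera('wrist');cv2.imwrite('pics/w9.png',p)
p,d=eyes.camera('top');cv2.imwrite('pics/t9.png',p)
st()"
```

```text
time: 15.8
tcp_pos: [0.4203, -0.1303, 0.2069]
tcp_rot: [0.079, 0.703, -0.079, 0.702]
ft_force: [-0.6, -1.3, 0.1]
finger_gap: -0.0002
t 15.9 p [ 0.4204 -0.1303  0.2071] F [0.1 0.1 0.6] gap 9.072281644080158e-05 tips 0.008
[[-0.0, 0.222, 0.975], [0.0, 0.975, -0.222], [-1.0, -0.0, -0.0]] zyaw -12.848821026946617
```

View pics/w9.png

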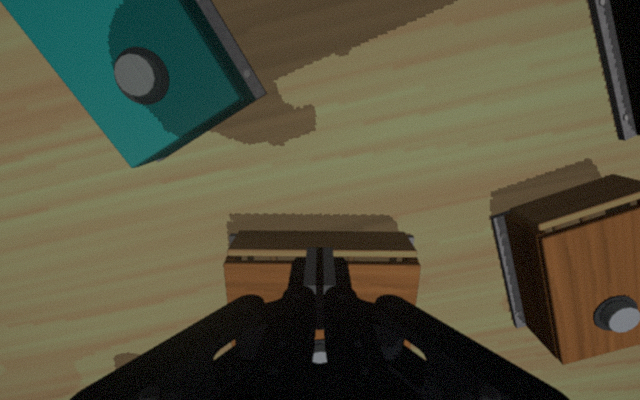

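```bash
python3 -c "
from st import *
c=eyes.camera_params('wrist');print(onz(c,228,250,.066),onz(c,415,250,.066),'mid',onz(c,321,250,.066))
from rig import workorder
print(workorder.job_done())"
```

```text
[ 0.45909729 -0.23575799  0.066     ] [ 0.50118804 -0.05108233  0.066     ] mid [ 0.48003624 -0.14388708  0.066     ]
the job is handed in; nothing more can be done
None
```

The wide tray sprang out when I pressed its button, and it is now pushed home and holding shut by itself. The job is handed in at about 16 s on the robot's clock; no verdict was reported.

- **Press:** I pressed the wide box's button with the closed fingertips, and the wrist picture showed the tray sprung out.
- **Push:** I pushed the tray in at the middle of its front until it met the hard stop. The highest force I read was about 24 N at the wrist. I then backed off.
- **Last checks:** With the gripper clear and reading almost no force, the tray front measured (0.480, -0.144). That is within 2 mm of where it stood when shut at the start. It had not moved in pictures about 1 and 2 s after letting go.
- **Narrow tray:** It was never touched and looked shut in the last wrist picture.
- **Limits of the checks:** I could not observe the click itself. I judged the tray latched from reaching the stop and the tray then staying put. I also saved a last top picture but did not view it.

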